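Tip the display block down into a front step

TASK

Only by pushing, with the fingertips or the outside of the fingers, tip the tall coral display block over sideways towards the middle of the white plinth, so that it lies along the plinth's front. Then push it up square and flat against the plinth's front face as a low step, neither end sticking out past the plinth's ends. Do not grasp, lift or carry the block, and leave everything else standing where it is.

Things in the scene. Friction and masses are not known exactly. Their poses are not given: they have to be found in the camera images.
- block_center (a point): centre of the loose coral box, 96 x 96 x 200 mm, 0.3 to 0.65 kg. Starts upright (centre 100 mm up) on the robot's side of the plinth, left or right of its middle. z runs along its length (up at the start); x and y, square to its sides, start within 0.15 rad of the plinth's. Pushed near the top it tips about its far lower edge, hardly sliding, and falls past about 26 degrees. Lying, its centre is 48 mm up
- plinth: fixed white plinth, 140 mm deep (its x), 360 mm wide (its y), 125 mm tall. Origin at the centre of its underside; z up, x points away from the robot: its front face is the plane x = -70 mm in its frame, its ends are at y = -180 and +180 mm. Turned up to 0.25 rad either way
- jar: closed jar with a steel cap, 68 mm across, 110 mm tall; stands on the robot's side of the plinth, on the opposite side of its middle from where the block starts. Not to be touched. Origin at the centre of its underside
- plates: white stacked plates on top of the plinth, 156 mm across, 34 mm high. Not to be touched. Origin at the centre of its underside
- ramekin: blue ceramic ramekin on top of the plinth, 72 mm across, 45 mm high. Not to be touched. Origin at the centre of its underside
- tub: white tub of wooden spoons on the table to the robot's left, 94 mm across, 130 mm high with the spoons. Not to be touched. Origin at the centre of its underside
- bottle: amber bottle on the table to the robot's right, 68 mm across, 200 mm tall. Not to be touched. Origin at the centre of its underside
- tumbler: glass tumbler on the table to the robot's right, 72 mm across, 90 mm tall. Not to be touched. Origin at the centre of its underside
Not all that is in view belongs to the job. Leave any blue or green look-alike of the part that bears block_center alone.

How it is judged:
On the way:
1. the block has been tipped over and lies on its side on the table (angle between block_center's own z axis and vertical between 1.5 and 1.64 rad and height (world z) of block_center below 0.056 m), for 0.2 s.
At the end, for the whole second after the job is handed in: The block lies on its side on the table in front of the plinth: its long axis within 0.06 rad of the plinth's width, its centre within 126 mm of the plinth's mid-plane (a gap of at most 8 mm to the front face), and neither end more than 8 mm past the plinth's ends (all of step 1 and x of block_center in the frame of plinth between -0.126 and -0.112 m and y of block_center in the frame of plinth between -0.088 and 0.088 m and angle between the z axis of block_center and the y axis of plinth, either way round below 0.06 rad); the robot touches nothing.
It fails at once if the block is tipped over some other way than towards the plinth's middle (angle between block_center's own z axis and vertical above 1.3 rad and (y of block_center in the frame of plinth above 0.14 m or y of block_center in the frame of plinth below -0.14 m)).
It fails at once if the block is lifted off the table (height (world z) of block_center above 0.125 m or (angle between block_center's own z axis and vertical above 1.45 rad and height (world z) of block_center above 0.075 m) or (angle between block_center's own z axis and vertical below 0.08 rad and height (world z) of block_center above 0.113 m)).
It fails at once if another thing is shifted by more than 20 mm or tipped (distance of any of jar, plates, ramekin, tub, bottle, tumbler from where it was at the start of the episode above 0.02 m or angle between any of jar, plates, ramekin, tub, bottle, tumbler's own z axis and vertical above 0.3 rad).
It also fails if it takes over 72 s, if anything falls off the work surface, if the arm or the gripper's body presses on something with over 40 N, if the wrist force passes 120 N, or if a joint passes its speed limit or range.

ROBOT

A 6-joint arm with a two-finger parallel gripper is mounted at the origin on the work surface. World frame = base frame: x ahead of the robot, y to its left, z up, the work surface at z = 0. Lengths are in m, angles in rad, forces in N, time in s.
With the tool pointing down it reaches from about 0.225 to 0.875 m from the base axis. Payload 3.4 kg.
Tool frame: the origin (TCP) lies midway between the tips of the shut fingers; the grasp point (between the pads) lies 19 mm behind it; z points along the fingers, y is the line along which they close (so a half turn about z gives the same grasp; the last joint's range is limited). The gripper opens to 85 mm and grips with 20 to 120 N. Pads are 22 mm wide; open, the fingers measure 114 mm over their backs; the gripper's body (76 mm by 85 mm) begins 54 mm behind the grasp point. The pads swing forward as they close: fully open they stand 13 mm farther back than shut.
Start: joints at [-1.244, 0.276, 1.505, -0, 1.361, -0.121], TCP at [0.249, -0.518, 0.231] pointing down, gripper open.
Joint ranges: [-2.89, 2.89], [-0.75, 2.08], [0.22, 2.7], [-1.18, 4.32], [0.11, 2.71], [-2.7, 2.7]. Speed limits (rad/s): [2.57, 2.57, 3.14, 3.14, 3.14, 3.14].

INTERFACE

Orientations are given as a rotation vector (axis times angle).
In Python, from bench import robot gives the robot as it stands.
- The arm moves only by the tool play_rows, never from a script. Its arguments are lists of equal length, an entry for each row: "xyz": the shift along the world's x, y, z as a fraction of full scale, a list of three; "delta_rot": the turn, a rotation vector about the world's x, y, z as a fraction of full scale, a list of three; "gripper": the gripper's target within -1 to 1 (fully open at 1, half-way at 0, shut at -1). A call has 1 to 10 rows; each row is the pose to reach, as a shift and turn from the pose commanded when the call began; what a row does not reach only later rows make up. Full scale, the value 1, is 80 cm for a shift and 30 degrees for a turn. A row lasts 1/8 s, in which the tool goes at most 62.5 mm and 10.7 degrees, less where a joint would pass 70% of its speed; a pose out of reach is approached as far as the arm can. A call with a number of a shift or a turn outside -1 to 1 is refused whole. A call with a gripper value outside its range is refused whole. The fingers move at their own pace and stop on an object; "squeeze" is the grip in N (left out, the last holds). Time passes only in rows, so rows that repeat a pose let the fingers close. It gives the time, the measured TCP pose, the force, the opening and the grip force at its end, in the units of the state.
- robot.sense(): the state, without advancing time (a new reading comes with each control period).
- robot.get_image(name): name is "scene" or "side" or "wrist"; returns the picture (400x640x3 uint8, blue, green, red); there is no depth.
- robot.camera_info(name): a dict with "K" (3x3 intrinsics, pixels), "D" ([k1, k2, p1, p2, k3] as OpenCV has them; the pictures are not rectified), "pose" (4x4, takes a point from camera to world coordinates); the wrist camera has in their place "T_tool_cam" (4x4, takes a point from camera to tool coordinates, whose origin is the TCP and whose axes are the flange's). Camera axes: x right, y down, z forward; pixel columns grow to the right and rows downward; lengths in m; the calibration is good to about 2 mm. A picture is of the moment at which its call begins: read the wrist's pose just before it. camera_info takes no time and is no camera call.
- robot.hand_in(): hands the job in; it is judged then, once.
Trained networks look in the newest picture that a camera, given by its name, has taken for a name from the list of things; names that differ only in an ending like _2 or _b are one class to them, and where a whole thing is asked for, a point or a joint stands for the part that bears it (a point fixed in the world has none). Each returns a list of dicts, best first, with "conf" (0 to 1); they miss things now and then, are a little off and sometimes report something else, mostly with a low value. They report only what shows in the picture. A call takes as long as a camera call. They do not tell look-alikes from the thing itself.
- robot.look_for(camera, target): "rect" ([left, top, right, bottom] in pixels, round what is visible of it).
- robot.cut_out(camera, target): "pixels" (400x640 bool, what is visible of it) and "rect" ([left, top, right, bottom] in pixels, round what is visible of it).
The state is a dict: "time_s": time; "joint_positions": joint angles; "qd": joint speeds; "joint_torque": joint torques, N m; "tcp_pos": TCP position; "eef_rot": TCP orientation; "wrist_force": force on the tool from outside, world axes, zero at the start; "wrist_torque": the same for the moment, N m; "width": opening from 0.0 (shut) to 1.0 (fully open); "finger_force": force on a finger pad.
Only numpy, scipy, OpenCV 4.12 (cv2) and the standard library are available. Lean on these libraries where they do the work, as an engineer would, in place of code of your own. Each camera call takes 0.05 s, during which the arm holds its last target. There are 200 camera calls.

## Working session

There is one attempt and no reset: what is moved stays moved. The work goes in short steps, Python scripts to look and compute and a tool call to move; the robot and the scene stay as the last step left them, time stands still between calls to the robot, and variables do not carry over. Pictures are saved under pics/ and viewed, at most 10 in all, crops included, and the job is handed in when it is done.

Besides the shell and the picture viewer there is one more tool, called after "Request:" in YAML: its name, and indented under it one key for each argument. play_rows: Moves the arm, as the interface text tells. Shift numbers are shares of 80 cm and turn numbers shares of 30 degrees, none past 1 either way. Its arguments: {"type":"object","properties":{"xyz":{"type":"array"},"delta_rot":{"type":"array"},"gripper":{"type":"array"},"squeeze":{"type":"number"}},"required":["xyz","delta_rot","gripper"]}

```bash
mkdir -p pics; ls; cat > h.py <<'E'
import numpy as np, cv2
from bench import robot
def load(n):
    c=robot.camera_info(n); return np.array(c["K"]),np.array(c["D"]),np.array(c["pose"])
def ray(n,uv,z):
    K,D,P=load(n); p=cv2.undistortPoints(np.array(uv,float).reshape(-1,1,2),K,D).reshape(-1,2)
    d=np.c_[p,np.ones(len(p))]@P[:3,:3].T; o=P[:3,3]
    return o+d*((z-o[2])/d[:,2])[:,None]
def proj(n,X):
    K,D,P=load(n); Pi=np.linalg.inv(P)
    return cv2.projectPoints(np.array(X,float).reshape(-1,1,3),cv2.Rodrigues(Pi[:3,:3])[0],Pi[:3,3],K,D)[0].reshape(-1,2)
E
python3 - <<'E'
from h import *
a=robot.get_image("scene");b=robot.get_image("side")
cv2.imwrite("pics/s1.png",a);cv2.imwrite("pics/d1.png",b)
for n in("scene","side"):
    print(n,load(n)[2][:3,3].round(3))
    for t in("block_center","plinth","jar","tub","bottle","tumbler"):
        r=robot.cut_out(n,t)
        for k in r[:2]:
            print(t,round(k["conf"],2),np.round(k["rect"]))
        if r: np.save(f"{n}_{t}.npy",r[0]["pixels"])
E
```

```text
pics
scene [ 1.221 -0.963  0.858]
block_center 0.92 [197. 192. 243. 262.]
block_center 0.86 [242. 205. 287. 276.]
plinth 0.86 [309. 205. 399. 289.]
jar 0.97 [335. 180. 349. 212.]
tub 0.76 [356. 145. 373. 177.]
bottle 0.9 [230. 269. 262. 333.]
tumbler 0.93 [164. 264. 194. 302.]
side [-0.871 -0.322  1.069]
block_center 0.84 [373. 181. 404. 219.]
block_center 0.63 [412. 237. 460. 318.]
jar 0.66 [253. 185. 268. 218.]
tub 0.69 [152. 180. 177. 221.]
bottle 0.91 [437. 172. 461. 227.]
tumbler 0.61 [451. 246. 474. 275.]
```

View pics/s1.png

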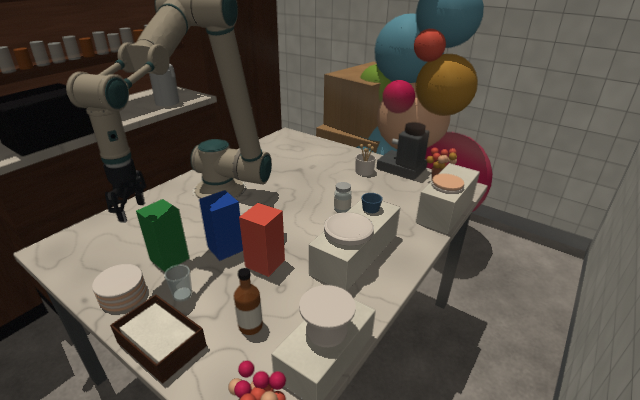

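View pics/d1.png

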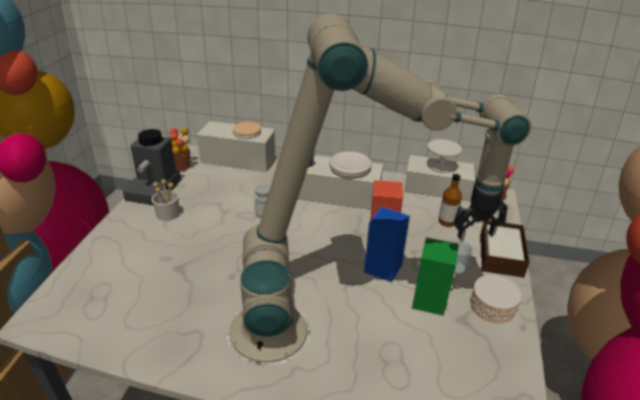

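The coral block is at about (262,240) in the scene view, at the right (−y) end of the middle plinth, which carries the plates and ramekin. The blue look-alike stands just on the robot's side of the block, the green one is further off, and the jar is at (343,197).

```bash
python3 - <<'E'
from h import *
a=cv2.imread("pics/s1.png");b=cv2.imread("pics/d1.png")
A=cv2.resize(a[170:310,190:410],None,fx=3.6,fy=3.6,interpolation=cv2.INTER_CUBIC)
cv2.imwrite("pics/s1c.png",A)
B=cv2.resize(b[140:320,240:480],None,fx=3.3,fy=3.3,interpolation=cv2.INTER_CUBIC)
cv2.imwrite("pics/d1c.png",B)
from scipy.optimize import minimize
def coral(im):
    h=cv2.cvtColor(im,cv2.COLOR_BGR2HSV); return (((h[...,0]<12)|(h[...,0]>174))&(h[...,1]>110)&(h[...,2]>60)).astype(np.uint8)
for n,im,(l,t,r,bt) in(("scene",a,(236,198,294,282)),("side",b,(365,175,410,225))):
    m=coral(im); k=np.zeros_like(m);k[t:bt,l:r]=m[t:bt,l:r]
    nc,lab,st,_=cv2.connectedComponentsWithStats(k);i=1+np.argmax(st[1:,4]);k=(lab==i).astype(np.uint8)
    print(n,st[i]); np.save(n+"_coral.npy",k)
def box(x,y,w,sx,sy,h):
    c,s=np.cos(w),np.sin(w)
    return [(x+c*u*sx/2-s*v*sy/2,y+s*u*sx/2+c*v*sy/2,z) for u in(-1,1) for v in(-1,1) for z in(0,h)]
k=np.load("scene_coral.npy")
S=4
def hull(n,X):
    p=proj(n,X);c=cv2.convexHull(p.astype(np.float32)).reshape(-1,2)
    m=np.zeros((400*S,640*S),np.uint8);cv2.fillPoly(m,[((c+.5)*S).astype(np.int32)],1);return m
K=cv2.resize(k,None,fx=S,fy=S,interpolation=cv2.INTER_NEAREST)
def cost(p):
    m=hull("scene",box(p[0],p[1],p[2],.096,.096,.2));return 1-(m&K).sum()/(m|K).sum()
ys,xs=np.nonzero(k);g=ray("scene",[[xs.mean(),ys.mean()]],.1)[0]
best=min((minimize(cost,[g[0],g[1],w],method="Nelder-Mead",options=dict(initial_simplex=[[g[0],g[1],w],[g[0]+.02,g[1],w],[g[0],g[1]+.02,w],[g[0],g[1],w+.15]])) for w in(-.3,-.1,.1,.3)),key=lambda r:r.fun)
print(best.x,best.fun)
# jar, tumbler, bottle base from mask bottom
for t,h in(("jar",.11),("tumbler",.09),("bottle",.2),("tub",.13)):
    m=np.load(f"scene_{t}.npy");ys,xs=np.nonzero(m)
    print(t,ray("scene",[[(xs.min()+xs.max())/2,(ys.min()+ys.max())/2]],h/2)[0].round(3))
# lookalikes
for n,c in(("blue",(105,130)),("green",(45,85))):
    h=cv2.cvtColor(a,cv2.COLOR_BGR2HSV);m=((h[...,0]>c[0])&(h[...,0]<c[1])&(h[...,1]>130)).astype(np.uint8);m[:, :130]=0;m[:185]=0;m[:,290:]=0
    nc,lab,st,_=cv2.connectedComponentsWithStats(m);i=1+np.argmax(st[1:,4]);print(n,st[i])
    K=cv2.resize((lab==i).astype(np.uint8),None,fx=S,fy=S,interpolation=cv2.INTER_NEAREST)
    ys,xs=np.nonzero(lab==i);g=ray("scene",[[xs.mean(),ys.mean()]],.1)[0]
    r=minimize(cost,[g[0],g[1],.2],method="Nelder-Mead",options=dict(initial_simplex=[[g[0],g[1],.2],[g[0]+.02,g[1],.2],[g[0],g[1]+.02,.2],[g[0],g[1],.4]]));print(r.x,r.fun)
E
```

```text
scene [ 239  203   46   74 2629]
side [371 180  32  36 838]
[ 0.5019254  -0.25360491  0.15364518] 0.03051811435044971
jar [0.524 0.185 0.055]
tumbler [ 0.389 -0.513  0.045]
bottle [ 0.65  -0.477  0.1  ]
tub [0.439 0.511 0.065]
blue [ 200  191   43   69 2140]
[ 0.34003473 -0.27656743  0.6952118 ] 0.1016504536014865
green [ 136  200   52   71 2388]
[ 0.22110842 -0.42946558 -0.18606255] 0.0575356037151703
```

View pics/s1c.png

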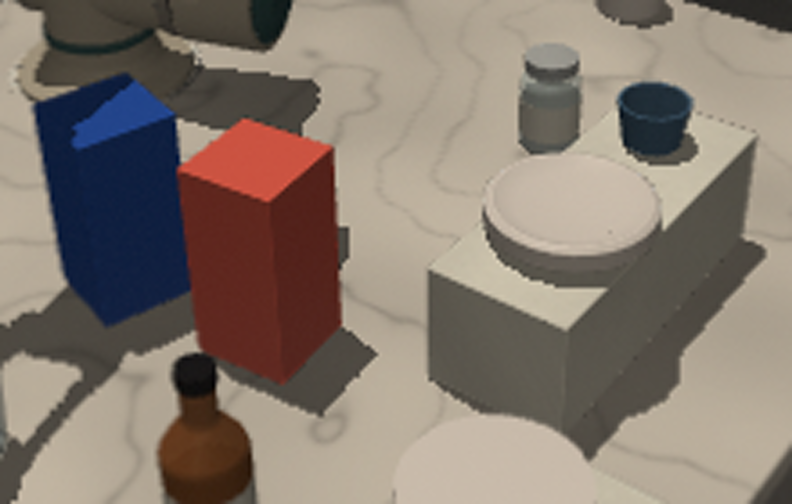

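View pics/d1c.png

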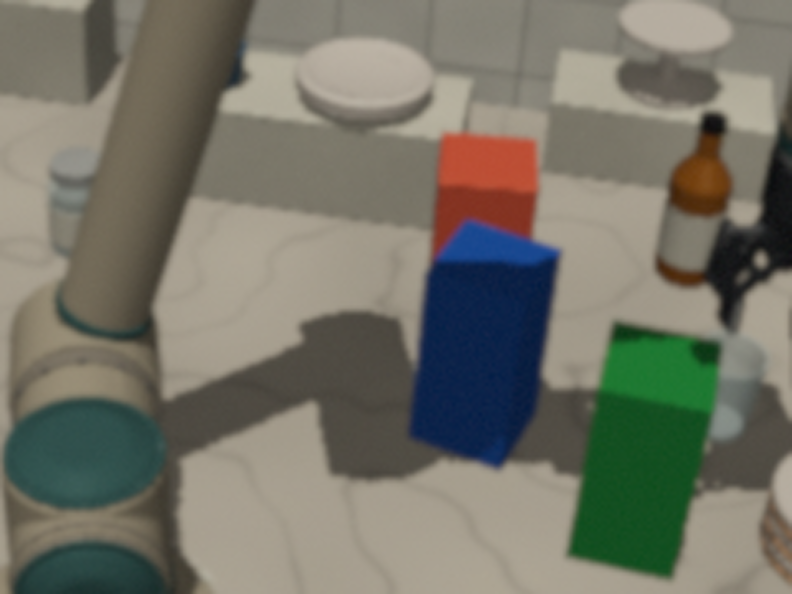

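The crops show the coral block upright and clear of the plinth. The plinth's top corners in the scene crop are at (428,269), (570,328) and (756,136).

```bash
python3 - <<'E'
from h import *
from scipy.optimize import least_squares
f=lambda L:(np.array(L)+.5)/3.6-.5+np.array([190,170])
pts=f([(428,269),(570,328),(756,136),(430,378),(568,430),(742,240)])
L=np.array([(-.07,-.18,.125),(.07,-.18,.125),(.07,.18,.125),(-.07,-.18,0),(.07,-.18,0),(.07,.18,0)])
def T(p,L):
    c,s=np.cos(p[2]),np.sin(p[2]);L=np.atleast_2d(L);return np.c_[p[0]+c*L[:,0]-s*L[:,1],p[1]+s*L[:,0]+c*L[:,1],L[:,2]]
g=ray("scene",pts[:3],.125);print(g.round(3))
r=least_squares(lambda p:(proj("scene",T(p,L))-pts).ravel(),[.8,0,0],loss="soft_l1");p=r.x
print("plinth",p.round(4));print((proj("scene",T(p,L))-pts).round(1).tolist())
# side check: front edge top right corner at crop (468,130),front bottom at (430,222)?
print("side proj front right top",(proj("side",T(p,[(-.07,-.18,.125),(.07,-.18,.125),(-.07,-.18,0),(-.07,.0,0)]))-np.array([240,140]))*3.3)
R=np.array([[np.cos(p[2]),-np.sin(p[2])],[np.sin(p[2]),np.cos(p[2])]])
for n,q in(("block",(.502,-.2536)),("jar",(.524,.185)),("blue",(.34,-.277)),("bottle",(.65,-.477))):print(n,(R.T@(np.array(q)-p[:2])).round(3))
def world(u,v):return (T(p,[(u,v,0)])[0]).round(3)
np.save("plinth.npy",p)
k=T((.5019,-.2536,.1536),[(a*.048,b*.048,h) for a in(-1,1) for b in(-1,1) for h in (0,.2)])
print("block side crop",((proj("side",k)-np.array([240,140]))*3.3).round(0).tolist())
E
```

```text
[[ 0.655 -0.214  0.125]
 [ 0.792 -0.207  0.125]
 [ 0.785  0.142  0.125]]
plinth [ 0.718  -0.0301  0.0315]
[[0.0, -0.4], [0.5, 0.3], [0.5, -1.6], [-0.4, 0.1], [-1.1, 3.5], [0.2, -1.8]]
side proj front right top [[461.32115508 136.26009921]
 [472.77928574  73.77092015]
 [451.35134749 229.79235336]
 [294.99840771 209.12664023]]
block [-0.223 -0.217]
jar [-0.187  0.221]
blue [-0.386 -0.235]
bottle [-0.082 -0.445]
block side crop [[519.0, 348.0], [542.0, 187.0], [426.0, 342.0], [442.0, 181.0], [514.0, 292.0], [536.0, 134.0], [425.0, 286.0], [441.0, 128.0]]
```

```bash
python3 - <<'E'
from h import *
s=robot.sense();print(s["time_s"],s["tcp_pos"],s["eef_rot"],s["width"]);R=cv2.Rodrigues(np.array(s["eef_rot"]))[0];print(R.round(3));print(np.array(robot.camera_info("wrist")["T_tool_cam"]).round(3))
E
```

```text
0.7 [ 0.24898222 -0.51834331  0.23137384] [3.06299280e+00 6.97531052e-01 2.39786032e-05] 1.0012686547444363
[[ 0.901  0.433  0.   ]
 [ 0.433 -0.901 -0.   ]
 [-0.     0.    -1.   ]]
[[-0.    -0.962 -0.272  0.069]
 [ 1.    -0.    -0.    -0.   ]
 [-0.    -0.272  0.962 -0.142]
 [ 0.     0.     0.     1.   ]]
```

Request:
play_rows:
  xyz:
    - [0,0,0.075]
    - [0.05,0.03,0.11]
    - [0.12,0.08,0.11]
    - [0.19,0.12,0.11]
    - [0.26,0.17,0.11]
    - [0.33,0.215,0.11]
    - [0.33,0.215,0.11]
  delta_rot:
    - [0,0,0]
    - [0,0,0]
    - [0,0,0]
    - [0,0,0]
    - [0,0,0]
    - [0,0,0]
    - [0,0,0]
  gripper: [0,0,0,0,0,0,0]

```text
time_s: 1.58
tcp_pos: [0.5156, -0.3439, 0.319]
eef_rot: [-3.061, -0.704, -0.001]
wrist_force: [-1.2, -1.2, -0.6]
width: 0.499
finger_force: 0.0
```

Request:
play_rows:
  xyz:
    - [0,0,0]
    - [0,0,0]
    - [0,0,0.02]
  delta_rot:
    - [0,0,0.34]
    - [0,0,0.67]
    - [0,0,1]
  gripper: [0,0,0]

```text
time_s: 1.95
tcp_pos: [0.5118, -0.3465, 0.3341]
eef_rot: [-2.772, -1.472, 0.003]
wrist_force: [0.4, 0.8, -0.0]
width: 0.5
finger_force: 0.0
```

Request:
play_rows:
  xyz:
    - [0,0,0]
    - [0,0,0]
    - [0,0,0.02]
  delta_rot:
    - [0,0,0.34]
    - [0,0,0.67]
    - [0,0,1]
  gripper: [0,0,0]

```text
time_s: 2.33
tcp_pos: [0.5116, -0.3467, 0.3502]
eef_rot: [-2.297, -2.139, 0.002]
wrist_force: [0.6, 0.4, 0.7]
width: 0.503
finger_force: 0.0
```

Request:
play_rows:
  xyz:
    - [0,0,0]
    - [0,0,0]
    - [0,0,0]
  delta_rot:
    - [0,0,0.3]
    - [0,0,0.4]
    - [0,0,0.4]
  gripper: [0,0,0]

```text
time_s: 2.7
tcp_pos: [0.5123, -0.347, 0.3514]
eef_rot: [-2.07, -2.363, 0.001]
wrist_force: [-0.0, 0.1, 0.3]
width: 0.501
finger_force: 0.0
```

```bash
python3 - <<'E'
from h import *
s=robot.sense();R=cv2.Rodrigues(np.array(s["eef_rot"]))[0];print(s["tcp_pos"],R.round(3).tolist())
im=robot.get_image("wrist");cv2.imwrite("pics/w1.png",im)
c=robot.camera_info("wrist");np.savez("w1.npz",R=R,t=s["tcp_pos"],T=c["T_tool_cam"],K=c["K"],D=c["D"])
E
```

```text
[ 0.51229825 -0.34699287  0.35136383] [[-0.132, 0.991, -0.0], [0.991, 0.132, -0.0], [-0.0, -0.0, -1.0]]
```

View pics/w1.png

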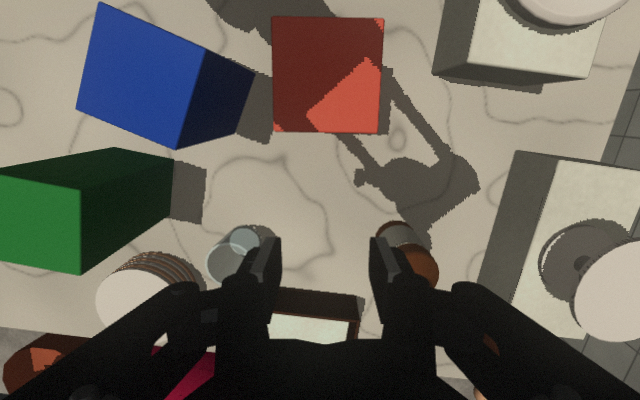

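The wrist view shows the coral top face with corners at about (271,17), (383,19), (381,133) and (272,131), and the plinth's near top corner at about (470,64). The fingers are centred on the block.

```bash
cat >> h.py <<'E'
def wray(f,uv,z):
    d=np.load(f);p=cv2.undistortPoints(np.array(uv,float).reshape(-1,1,2),d["K"],d["D"]).reshape(-1,2)
    W=np.eye(4);W[:3,:3]=d["R"];W[:3,3]=d["t"];W=W@d["T"]
    v=np.c_[p,np.ones(len(p))]@W[:3,:3].T;o=W[:3,3];return (o+v*((z-o[2])/v[:,2])[:,None])
E
python3 - <<'E'
from h import *
g=wray("w1.npz",[(271,17),(383,19),(381,133),(272,131)],.2);print(g.round(4),g.mean(0))
e=[g[1]-g[0],g[2]-g[3]];print([np.arctan2(v[1],v[0]) for v in e], [np.arctan2(-v[0],v[1]) for v in(g[0]-g[3],g[1]-g[2])])
print(wray("w1.npz",[(470,64),(586,80),(483,0)],.125).round(3),wray("w1.npz",[(433,74),(446,0)],0).round(3))
E
```

```text
[[ 0.4489 -0.2112  0.2   ]
 [ 0.5421 -0.2005  0.2   ]
 [ 0.557  -0.2933  0.2   ]
 [ 0.458  -0.3046  0.2   ]] [ 0.50151516 -0.25239915  0.2       ]
[np.float64(0.11520245596980357), np.float64(0.11373327196711717)] [np.float64(0.09697339519051192), np.float64(0.16000410961965553)]
[[ 0.654 -0.211  0.125]
 [ 0.786 -0.209  0.125]
 [ 0.652 -0.149  0.125]] [[ 0.654 -0.209  0.   ]
 [ 0.651 -0.112  0.   ]]
```

Request:
play_rows:
  xyz:
    - [0,0,-0.07]
    - [0,0,-0.14]
    - [0,0,-0.2]
    - [0,0,-0.225]
    - [0,0,-0.225]
  delta_rot:
    - [0,0,0]
    - [0,0,0]
    - [0,0,0]
    - [0,0,0]
    - [0,0,0]
  gripper: [0,0,0,0,0]

```text
time_s: 3.38
tcp_pos: [0.5117, -0.3458, 0.1694]
eef_rot: [-2.066, -2.36, 0.0]
wrist_force: [0.3, 0.2, 0.8]
width: 0.501
finger_force: 0.0
```

Request:
play_rows:
  xyz:
    - [-0.0025,0.02,0]
    - [-0.005,0.04,0]
    - [-0.007,0.055,0]
    - [-0.009,0.07,0]
    - [-0.011,0.085,0]
    - [-0.012,0.1,0]
    - [-0.014,0.115,0]
    - [-0.016,0.13,0]
    - [-0.016,0.13,0]
  delta_rot:
    - [0,0,0]
    - [0,0,0]
    - [0,0,0]
    - [0,0,0]
    - [0,0,0]
    - [0,0,0]
    - [0,0,0]
    - [0,0,0]
    - [0,0,0]
  gripper: [0,0,0,0,0,0,0,0,0]

```text
time_s: 4.5
tcp_pos: [0.4996, -0.241, 0.171]
eef_rot: [-2.066, -2.365, -0.0]
wrist_force: [0.1, 0.1, -0.5]
width: 0.499
finger_force: 0.0
```

```bash
python3 - <<'E'
from h import *
print(robot.sense()["wrist_force"])
a=robot.get_image("scene");cv2.imwrite("pics/s2.png",cv2.resize(a[130:330,150:450],None,fx=2.6,fy=2.6))
E
```

```text
[ 0.12954504  0.13792674 -0.49607975]
```

View pics/s2.png

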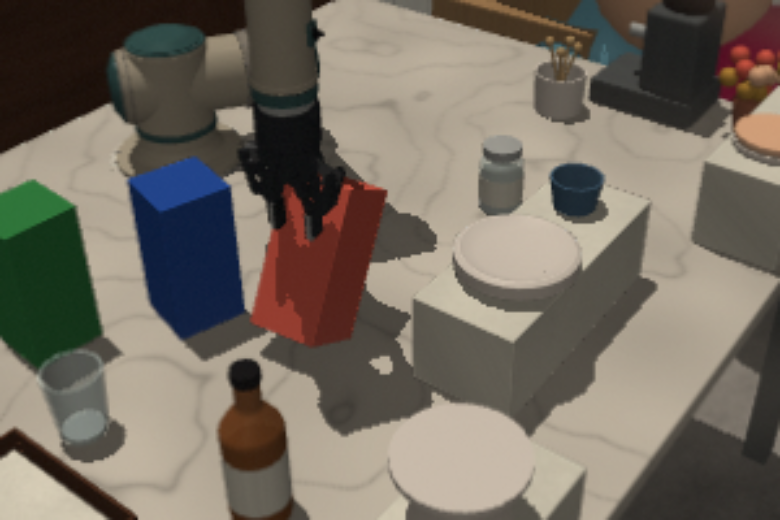

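The block is tilted towards the plinth's middle and still leaning on the fingers, so I'll continue the push.

Request:
play_rows:
  xyz:
    - [-0.002,0.015,0]
    - [-0.004,0.03,0]
    - [-0.005,0.04,0]
    - [-0.005,0.04,0]
    - [-0.005,0.04,0]
    - [-0.005,0.04,0.05]
    - [-0.005,0.04,0.12]
    - [-0.005,0.04,0.18]
    - [-0.005,0.04,0.2]
  delta_rot:
    - [0,0,0]
    - [0,0,0]
    - [0,0,0]
    - [0,0,0]
    - [0,0,0]
    - [0,0,0]
    - [0,0,0]
    - [0,0,0]
    - [0,0,0]
  gripper: [0,0,0,0,0,0,0,0,0]

```text
time_s: 5.68
tcp_pos: [0.4973, -0.2113, 0.3348]
eef_rot: [2.065, 2.36, 0.002]
wrist_force: [0.7, 0.5, -0.5]
width: 0.5
finger_force: 0.0
```

```bash
python3 - <<'E'
from h import *
s=robot.sense();R=cv2.Rodrigues(np.array(s["eef_rot"]))[0]
im=robot.get_image("wrist");a=robot.get_image("scene")
c=robot.camera_info("wrist");np.savez("w2.npz",R=R,t=s["tcp_pos"],T=c["T_tool_cam"],K=c["K"],D=c["D"])
cv2.imwrite("pics/w2.png",np.hstack([cv2.resize(im,(480,300)),cv2.resize(a[150:310,190:360],(319,300))]))
cv2.imwrite("pics/w2full.png",im)
E
```

```text
(no output)
```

View pics/w2.png

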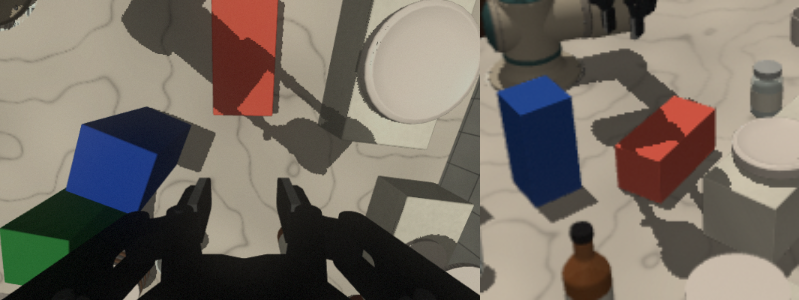

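The block lies flat on its side. In the wrist view its near end runs from about (283,153) to (363,153) in full pixels.

```bash
python3 - <<'E'
from h import *
from scipy.optimize import minimize
a=robot.get_image("scene")
h=cv2.cvtColor(a,cv2.COLOR_BGR2HSV);m=(((h[...,0]<12)|(h[...,0]>174))&(h[...,1]>110)&(h[...,2]>40)).astype(np.uint8);k=0*m;k[190:270,240:325]=m[190:270,240:325]
nc,lab,st,_=cv2.connectedComponentsWithStats(k);i=1+np.argmax(st[1:,4]);print(st[i]);S=4
K=cv2.resize((lab==i).astype(np.uint8),None,fx=S,fy=S,interpolation=cv2.INTER_NEAREST)
def cost(p):
    c,s=np.cos(p[2]),np.sin(p[2]);X=[(p[0]+c*u*.048-s*v*.1,p[1]+s*u*.048+c*v*.1,z) for u in(-1,1) for v in(-1,1) for z in(0,.096)]
    q=cv2.convexHull(proj("scene",X).astype(np.float32)).reshape(-1,2);M=np.zeros_like(K);cv2.fillPoly(M,[((q+.5)*S).astype(np.int32)],1);return 1-(M&K).sum()/(M|K).sum()
x0=np.array([.48,-.1,.1]);r=minimize(cost,x0,method="Nelder-Mead",options=dict(initial_simplex=[x0,x0+[.02,0,0],x0+[0,.02,0],x0+[0,0,.1]]));b=r.x;print(b.round(4),r.fun)
print(wray("w2.npz",[(283,153),(363,153)],.096).round(4))
P=np.array([.7184,-.029,.03]);c,s=np.cos(.03),np.sin(.03);d=b[:2]-P[:2]
print("plinth frame",c*d[0]+s*d[1],-s*d[0]+c*d[1],b[2]-.03)
E
```

```text
[ 262  201   53   58 2021]
[ 0.4841 -0.1002  0.1358] 0.03219617483062531
[[ 0.4462 -0.2017  0.096 ]
 [ 0.542  -0.189   0.096 ]]
plinth frame -0.23630392308857612 -0.06416214857882466 0.10575654935165738
```

Request:
play_rows:
  xyz:
    - [-0.05,0.05,0]
    - [-0.1,0.1,0]
    - [-0.14,0.139,0]
  delta_rot:
    - [0,0,0.34]
    - [0,0,0.67]
    - [0,0,1]
  gripper: [1,1,1]

```text
time_s: 6.2
tcp_pos: [0.3815, -0.0974, 0.3287]
eef_rot: [-1.375, -2.818, -0.0]
wrist_force: [0.1, -0.2, 0.3]
width: 0.998
finger_force: 0.0
```

Request:
play_rows:
  xyz:
    - [0,0,0]
    - [0,0,0]
    - [0,0,0]
  delta_rot:
    - [0,0,0.34]
    - [0,0,0.67]
    - [0,0,1]
  gripper: [1,1,1]

```text
time_s: 6.58
tcp_pos: [0.383, -0.0986, 0.3289]
eef_rot: [-0.599, -3.079, -0.002]
wrist_force: [-0.1, 0.1, 0.5]
width: 1.0
finger_force: 0.0
```

Request:
play_rows:
  xyz:
    - [0,0,0]
    - [0,0,0]
    - [0,0,0]
    - [0,0,0]
  delta_rot:
    - [0,0,0.34]
    - [0,0,0.67]
    - [0,0,0.8]
    - [0,0,0.8]
  gripper: [1,1,1,1]

```text
time_s: 7.08
tcp_pos: [0.3833, -0.0988, 0.3292]
eef_rot: [0.044, -3.137, -0.003]
wrist_force: [0.5, 0.3, -0.1]
width: 1.001
finger_force: 0.0
```

```bash
python3 - <<'E'
from h import *
s=robot.sense();print(s["tcp_pos"],cv2.Rodrigues(np.array(s["eef_rot"]))[0].round(3).tolist(),np.round(s["joint_positions"],2),s["width"])
E
```

```text
[ 0.38327648 -0.0987897   0.32920465] [[-1.0, -0.028, -0.004], [-0.028, 1.0, 0.002], [0.004, 0.002, -1.0]] [-0.43 -0.04  1.64  0.    1.55 -2.03] 1.0007948416585906
```

Request:
play_rows:
  xyz:
    - [0,0,-0.07]
    - [0,0,-0.14]
    - [0,0,-0.21]
    - [0,0,-0.28]
    - [0,0,-0.34]
    - [0,0,-0.362]
    - [0,0,-0.362]
  delta_rot:
    - [0,0,0]
    - [0,0,0]
    - [0,0,0]
    - [0,0,0]
    - [0,0,0]
    - [0,0,0]
    - [0,0,0]
  gripper: [1,1,1,1,1,1,1]

```text
time_s: 7.95
tcp_pos: [0.382, -0.0982, 0.0398]
eef_rot: [0.044, -3.136, -0.004]
wrist_force: [0.5, -0.7, -0.0]
width: 1.0
finger_force: 0.0
```

Request:
play_rows:
  xyz:
    - [0.025,0.001,0]
    - [0.045,0.001,0]
    - [0.062,0.002,0]
    - [0.08,0.002,0]
    - [0.098,0.003,0]
    - [0.115,0.003,0]
    - [0.132,0.004,0]
    - [0.15,0.004,0]
    - [0.165,0.005,0]
    - [0.165,0.005,0]
  delta_rot:
    - [0,0,0]
    - [0,0,0]
    - [0,0,0]
    - [0,0,0]
    - [0,0,0]
    - [0,0,0]
    - [0,0,0]
    - [0,0,0]
    - [0,0,0]
    - [0,0,0]
  gripper: [1,1,1,1,1,1,1,1,1,1]

```text
time_s: 9.2
tcp_pos: [0.5177, -0.0953, 0.0418]
eef_rot: [-0.045, 3.139, -0.001]
wrist_force: [-1.9, -0.0, -0.5]
width: 1.0
finger_force: 0.0
```

```bash
python3 - <<'E'
from h import *
a=robot.get_image("scene")
cv2.imwrite("pics/s3.png",cv2.resize(a[160:300,220:420],None,fx=4,fy=4,interpolation=cv2.INTER_CUBIC))
E
```

```text
(no output)
```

View pics/s3.png

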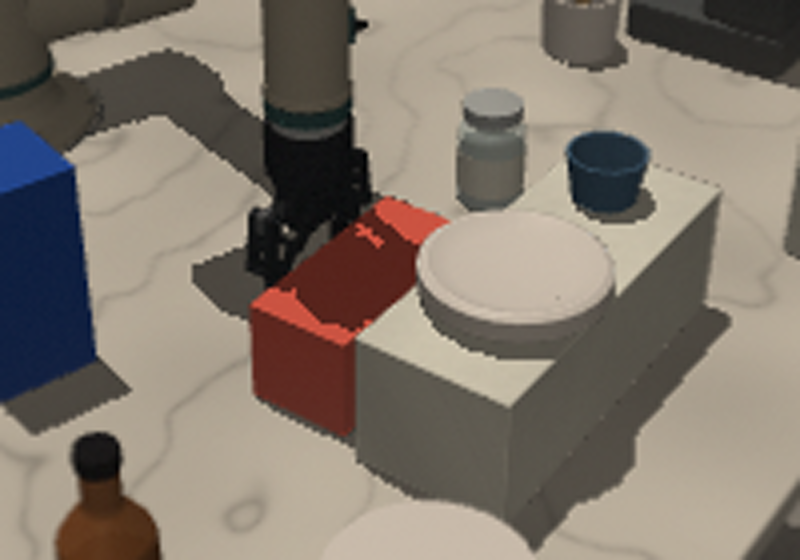

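The block is lying parallel to the plinth front with a gap of about 2–3 cm, so I'll close it slowly while watching the force.

Request:
play_rows:
  xyz:
    - [0.008,0,0]
    - [0.015,0,0]
    - [0.02,0.001,0]
    - [0.024,0.001,0]
    - [0.026,0.001,0]
    - [0.026,0.001,0]
  delta_rot:
    - [0,0,0]
    - [0,0,0]
    - [0,0,0]
    - [0,0,0]
    - [0,0,0]
    - [0,0,0]
  gripper: [1,1,1,1,1,1]

```text
time_s: 10.0
tcp_pos: [0.5365, -0.0942, 0.0417]
eef_rot: [0.045, -3.14, -0.0]
wrist_force: [-4.8, -0.4, 2.9]
width: 1.001
finger_force: 0.0
```

Request:
play_rows:
  xyz:
    - [0.003,0,0]
    - [0.006,0,0]
    - [0.006,0,0]
  delta_rot:
    - [0,0,0]
    - [0,0,0]
    - [0,0,0]
  gripper: [1,1,1]

```text
time_s: 10.38
tcp_pos: [0.5382, -0.0935, 0.0409]
eef_rot: [0.043, -3.134, -0.003]
wrist_force: [-9.6, 0.1, 3.2]
width: 0.999
finger_force: 0.0
```

Request:
play_rows:
  xyz:
    - [0.004,0,0]
    - [0.008,0,0]
    - [0.008,0,0]
    - [0.008,0,0]
  delta_rot:
    - [0,0,0]
    - [0,0,0]
    - [0,0,0]
    - [0,0,0]
  gripper: [1,1,1,1]

```text
time_s: 10.88
tcp_pos: [0.538, -0.0926, 0.0406]
eef_rot: [0.041, -3.122, -0.007]
wrist_force: [-22.4, 1.0, 12.8]
width: 1.002
finger_force: 0.0
```

Request:
play_rows:
  xyz:
    - [-0.02,0,0]
    - [-0.05,0,0]
    - [-0.11,0,0]
    - [-0.15,0,0.05]
    - [-0.15,0,0.12]
    - [-0.15,0,0.2]
    - [-0.15,0,0.28]
    - [-0.15,0,0.33]
    - [-0.15,0,0.33]
  delta_rot:
    - [0,0,0]
    - [0,0,0]
    - [0,0,0]
    - [0,0,0]
    - [0,0,0]
    - [0,0,0]
    - [0,0,0]
    - [0,0,0]
    - [0,0,0]
  gripper: [1,1,1,1,1,1,1,1,1]

```text
time_s: 12.0
tcp_pos: [0.4317, -0.0954, 0.31]
eef_rot: [-0.046, 3.129, -0.007]
wrist_force: [-0.2, 0.1, -0.4]
width: 0.998
finger_force: 0.0
```

```bash
python3 - <<'E'
from h import *
a=robot.get_image("scene");b=robot.get_image("side")
A=cv2.resize(a[170:300,230:410],(410,296),interpolation=cv2.INTER_CUBIC)
B=cv2.resize(b[150:250,240:400],(380,238),interpolation=cv2.INTER_CUBIC)
C=np.zeros((296,790,3),np.uint8);C[:,:410]=A;C[:238,410:]=B
cv2.imwrite("pics/s4.png",C)
h=cv2.cvtColor(a,cv2.COLOR_BGR2HSV);m=(((h[...,0]<12)|(h[...,0]>174))&(h[...,1]>110)&(h[...,2]>40)).astype(np.uint8);k=0*m;k[195:285,270:345]=m[195:285,270:345]
from scipy.optimize import least_squares
p=np.array([.7184,-.029,.03]);c,s=np.cos(.03),np.sin(.03)
def X(u,v,z):return (p[0]+c*u-s*v,p[1]+s*u+c*v,z)
ys,xs=np.nonzero(k);q=ray("scene",np.c_[xs,ys],.096);
d=q[:,:2]-p[:2];y=-s*d[:,0]+c*d[:,1];print("top-plane y extent",y.min(),y.max())
E
```

```text
top-plane y extent -0.2508331699104613 0.03392886449583025
```

View pics/s4.png

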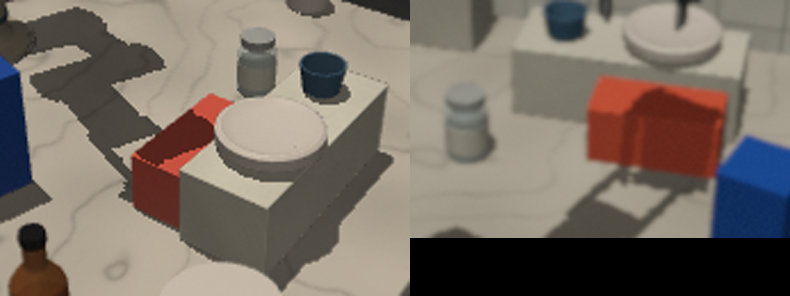

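The block lies flush along the plinth front. It spans about y −0.166 to +0.034 in the plinth's frame, so neither end sticks out, and the arm is clear of everything.

```bash
python3 -c "
from bench import robot
print(robot.hand_in())"
```

```text
the job is handed in; nothing more can be done
None
```

The coral block was tipped over towards the plinth's middle and pushed flush along its front face, nothing else was seen to move, and the job is handed in; no verdict came back.

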